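# Run a sanitising cycle for the bench marker pens

## Task

Run a sanitising cycle for the marker pens on the table. Switch the power isolator off, only then slide the tray's cover fully open, and lay every marker pen flat on the tray floor, none on top of another; then slide the cover fully shut, turn the selector knob to its third mark (three dots) and switch the isolator back on. Never leave the cover open with the isolator on, and leave the tape roll and the spice jar where they are.

Things in the scene. Friction and masses are not known exactly. Their poses are not given: they have to be found in the camera images.
- tray: white tray unit, fixed, 230 (x) by 430 mm (y from -110 to 320); origin on the table top under the centre of the tray well. The well is 200 (x) by 190 mm (y): flat floor 20 mm, rim 52 mm above the table; rails along the unit's x sides reach 61 mm. Pens fit along y, side by side 44 mm apart (x -66, -22, 22, 66 mm). From y = 95 mm on it is solid; the cover parks there.
- cover (a joint): sliding cover, a 5 mm aluminium plate 54 to 59 mm above the table: 0 m = fully shut over the tray, 0.205 m = fully open; it opens along the tray's +y. Slides with about 1.2 N of friction and stays where it is left.
- cover_handle (a point): centre of the cover's black bar handle, which travels with it: 70 mm along the tray's x, 12 mm wide along its y, 59 to 83 mm above the table (this point at 71 mm). Shut, it is at y = -88 mm in the tray's frame; open, at y = 117 mm. Axes as the tray's.
- control_box: grey control box, fixed, 215 (x) by 130 (y) by 50 mm high; origin on the table top under its centre. On its top: the isolator handle (axis at x = 45 mm, y = 0) and the selector knob (axis at x = -52 mm, y = 0), with raised white dot marks in a fan on the selector's +x side.
- isolator (a joint): isolator handle, vertical axis: 0 rad = on, 1.3 rad = off; grows anticlockwise from above. A detent (peak 0.25 N m, tipping over at 0.65 rad) snaps it to the nearer end and holds it. On, the grip points along the box's +x, to a white tick; off, it points 1.3 rad to the left (anticlockwise from above) of that.
- isolator_axis (a point): on the isolator's axis at mid height of its grip (77 mm above the table). The point turns with the handle: x along the grip away from the axis, z up.
- isolator_grip (a point): on the isolator's grip, 40 mm out from the axis along x, 77 mm above the table; axes as isolator_axis. The grip is a black bar 14 mm wide, 64 to 90 mm above the table, from 18 mm behind the axis to 60 mm in front of it; under it a hub of 22 mm radius up to 65 mm above the table.
- selector (a joint): selector knob, vertical axis, grows clockwise from above; four detents at 0, 0.6, 1.2 and 1.8 rad for the marks of one, two, three and four dots (left to right seen from the robot). A detent pulls it to the nearest mark (about 0.1 N m to get past it).
- selector_grip (a point): on the selector's axis, 75 mm above the table; turns with the knob: x along its bar to the pointer end (white line), z up. The bar is 40 mm long (centred on the axis), 11 mm wide, 63 to 85 mm above the table, on a disc of 20 mm radius. At 0 rad it points 0.9 rad to the left of the box's +x, at 1.2 rad 0.3 rad to the right of it.
- pen1_mid (a point): middle of a marker pen, a bar about 17 mm thick and 130 mm long that starts lying flat on the table top; the point is at its centre, 8.5 mm above the surface it lies on; y runs along the pen, z up. Weighs about 20 g. Some pens are absent in some runs.
- pen2_mid (a point): middle of a marker pen, a bar about 17 mm thick and 130 mm long that starts lying flat on the table top; the point is at its centre, 8.5 mm above the surface it lies on; y runs along the pen, z up. Weighs about 20 g. Some pens are absent in some runs.
- pen3_mid (a point): middle of a marker pen, a bar about 17 mm thick and 150 mm long that starts lying flat on the table top; the point is at its centre, 8.5 mm above the surface it lies on; y runs along the pen, z up. Weighs about 20 g. Some pens are absent in some runs.
- pen4_mid (a point): middle of a marker pen, a bar about 17 mm thick and 110 mm long that starts lying flat on the table top; the point is at its centre, 8.5 mm above the surface it lies on; y runs along the pen, z up. Weighs about 20 g. Some pens are absent in some runs.
- tape_roll: bystander: tan roll of packing tape lying flat, 83 mm across, 24 mm high; origin under its centre
- salt_jar: bystander: small upright spice jar, 45 mm across, 106 mm tall; origin under its centre

How it is judged:
By the outcome, as a careful person would: the job done as asked, in the order asked, and still so for the second after the job is handed in, with the robot touching nothing.
Of pen1, pen2, pen3, pen4 only 2 to 4 are there at a start; the rules pass over those that are not, and their reading is None.
At some moment in a run one of pen1, pen2, pen3, pen4 may be knocked a few centimetres aside while the robot is not near it.
Once in a run the grip may slacken for a moment while it holds something.
It also fails if it takes over 208 s, if anything falls off the work surface, if the arm or the gripper's body presses on something with over 40 N, if the wrist force passes 120 N, or if a joint passes its speed limit or range.

## Robot

A 6-joint arm with a two-finger parallel gripper is mounted at the origin on a cart in front of the work surface, level with it; the furniture and walls round the work are solid. World frame = base frame: x ahead of the robot, y to its left, z up, the work surface at z = 0. Lengths are in m, angles in degrees, forces in N, time in s.
With the tool pointing down it reaches from about 0.25 to 0.775 m from the base axis. Payload 4 kg.
Tool frame: the origin (TCP) lies on the centre line of the jaws, within the pads' length; the fingertips stand 8 mm ahead of it and the grasp point (between the pads) lies 11 mm behind it (finger_overhang is the distance from the TCP to the fingertips, in m); z points along the fingers, y is the line along which they close (so a half turn about z gives the same grasp; the last joint's range is limited). The gripper opens to 85 mm and grips with 20 to 120 N. Pads are 22 mm wide; open, the fingers measure 114 mm over their backs; the gripper's body (76 mm by 85 mm) begins 54 mm behind the grasp point. The pads swing forward as they close: fully open they stand 13 mm farther back than shut.
Start: joints at [58.608, 4.996, 78.535, -0, 96.463, -5.907], TCP at [0.237, 0.496, 0.239] pointing down, gripper open.
Joint ranges: [-177.83, 177.83], [-43.37, 116.18], [15.69, 146.23], [-61.86, 241.86], [9.47, 152.12], [-147.06, 147.06]. Speed limits (degrees/s): [159.86, 159.86, 180, 180, 180, 180].

## Interface

Orientations are given as [roll, pitch, yaw] about the fixed x, y, z axes, in that order (R = Rz(yaw) Ry(pitch) Rx(roll)).
In Python, from workcell import * gives the robot as it stands.
- The arm moves only by the tool drive_tool, never from a script. Its argument "commands" is a list that holds one entry, the list of rows, each a list of 7 numbers: the opening, from -1 (shut) to 1 (fully open), so that 0 is half open, then the shift along the tool's x, y, z in m, then the turn, a rotation vector about the tool's x, y, z in degrees. In form: [[[grip, tx, ty, tz, rx, ry, rz], ...]]. A call has 1 to 8 rows; each row is the pose to reach, as a shift and turn from the pose commanded when the call began, along the tool's axes at that moment; what a row does not reach only later rows make up. A row lasts 1/10 s, in which the tool goes at most 50 mm and 8.59 degrees, less where a joint would pass 70% of its speed; a pose out of reach is approached as far as the arm can. A call with a gripper value outside its range is refused whole. The fingers move at their own pace and stop on an object; "newtons" is the grip in N (left out, the last holds). Time passes only in rows, so rows that repeat a pose let the fingers close. It gives the time, the measured TCP pose, the force, the opening and the grip force at its end, in the units of the state.
- read_state(): the state, without advancing time (a new reading comes with each control period).
- read_camera(name): name is "side" or "top"; returns (picture, depth): 384x512x3 uint8, blue, green, red; 384x512 float32, m along the optical axis (not along the pixel's ray), 0 where there is no reading.
- get_calibration(name): a dict with "fx", "fy", "cx", "cy" (pixels), "R" (3x3) and "t" (3): a world point X has camera coordinates R X + t. Camera axes: x right, y down, z forward; pixel columns grow to the right and rows downward; lengths in m; the calibration is good to about 2 mm. A picture is of the moment at which its call begins. get_calibration takes no time and is no camera call.
- sign_off(): hands the job in; it is judged then, once.
The state is a dict: "t": time; "qpos": joint angles; "joint_vel": joint speeds; "joint_torque": joint torques, N m; "tcp_pos": TCP position; "eef_rot": TCP orientation; "ft_force": force on the tool from outside, world axes, zero at the start; "torque": the same for the moment, N m; "gripper_width": finger opening in m; "grasp_force": force on a finger pad.
Only numpy, scipy, OpenCV 4.12 (cv2) and the standard library are available. Lean on these libraries where they do the work, as an engineer would, in place of code of your own. Each camera call takes 0.05 s, during which the arm holds its last target. There are 200 camera calls.

## Working session

There is one attempt and no reset: what is moved stays moved. The work goes in short steps, Python scripts to look and compute and a tool call to move; the robot and the scene stay as the last step left them, time stands still between calls to the robot, and variables do not carry over. Pictures are saved under pics/ and viewed, at most 14 in all, crops included, and the job is handed in when it is done.

Besides the shell and the picture viewer there is one more tool, called after ">>>" in YAML: its name, and indented under it one key for each argument. drive_tool: Moves the arm, as the interface text tells. Its arguments: {"type":"object","properties":{"commands":{"type":"array","items":{"type":"array","items":{"type":"array","items":{"type":"number"}}}},"newtons":{"type":"number"}},"required":["commands"]}

```bash
mkdir -p pics; ls; python3 - <<'E'
from workcell import *
import cv2,numpy as np
for n in("top","side"):
    p,d=read_camera(n); cv2.imwrite(f"pics/{n}0.png",p); np.save(f"pics/{n}0.npy",d)
    c=get_calibration(n); print(n,c["fx"],c["cx"],c["cy"],np.round(c["R"],3).tolist(),np.round(c["t"],3), -c["R"].T@c["t"])
s=read_state();print(s)
E
```

```text
pics
top 370.92730952366264 250.9639802795799 189.23450262862846 [[-0.026, -1.0, -0.009], [-0.984, 0.027, -0.174], [0.175, 0.005, -0.985]] [-0.09   0.6    0.855] [ 0.43881683 -0.11065609  0.94551144]
side 442.6763789571992 256.58878392378796 191.13644383034398 [[-0.978, -0.211, -0.012], [-0.114, 0.572, -0.812], [0.178, -0.793, -0.583]] [0.574 0.196 0.937] [0.41726157 0.75171457 0.71235464]
{'t': 0.1, 'qpos': array([ 5.86075172e+01,  5.03547933e+00,  7.86165698e+01, -7.73934876e-04,
        9.64625055e+01, -5.90990831e+00]), 'joint_vel': array([ 0.00617095, -0.15070299, -0.19307236,  0.09568064, -0.03367362,
        0.03799568]), 'joint_torque': array([ 2.65941460e-03, -3.53008890e+01, -3.14221716e+01, -1.67257163e-06,
        7.86549150e-03,  1.70783477e-05]), 'tcp_pos': array([0.23643546, 0.49610819, 0.2382461 ]), 'eef_rot': array([-1.79885975e+02, -1.10299569e-02,  1.54517328e+02]), 'ft_force': array([0.47371746, 0.49047364, 0.0249759 ]), 'torque': array([-0.04211005,  0.0060885 , -0.03647634]), 'grasp_force': 0.0, 'gripper_width': 0.08559792341204686}
```

View pics/top0.png

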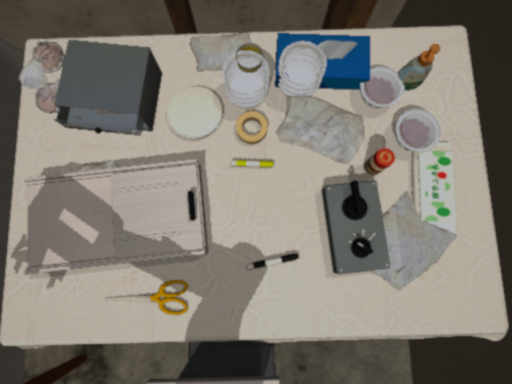

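View pics/side0.png

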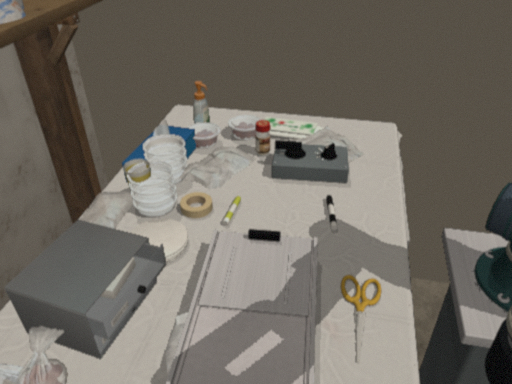

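The top view shows the tray at left with its handle at (192,205), and the control box at (355,225) with its isolator pointing up and its selector at (361,245). There is a yellow pen at (252,162) and a black/white pen at (272,260). The side view shows the same two pens, at (231,210) and (332,212). I'll zoom in to measure them and check for more.

```bash
cat > h.py <<'E'
from workcell import *
import cv2,numpy as np
from scipy.spatial.transform import Rotation as Ro
def ray(n,u,v,z):
    c=get_calibration(n);C=-c["R"].T@c["t"]
    d=c["R"].T@np.array([(u-c["cx"])/c["fx"],(v-c["cy"])/c["fy"],1.]);return C+d*(z-C[2])/d[2]
def tri(ut,us):
    A=[];b=[]
    for n,(u,v) in(("top",ut),("side",us)):
        c=get_calibration(n);R,t=c["R"],c["t"];x=(u-c["cx"])/c["fx"];y=(v-c["cy"])/c["fy"]
        A+=[R[0]-x*R[2],R[1]-y*R[2]];b+=[x*t[2]-t[0],y*t[2]-t[1]]
    X,r,*_=np.linalg.lstsq(np.array(A),np.array(b),rcond=None);return X
def dep(n,u,v,d):
    c=get_calibration(n);z=d[int(v),int(u)];return c["R"].T@(np.array([(u-c["cx"])/c["fx"]*z,(v-c["cy"])/c["fy"]*z,z])-c["t"])
def delta(pos,yaw):
    """tool-frame shift and rotvec from the commanded pose (approx measured) to pos, straight down with yaw"""
    s=read_state();R0=Ro.from_euler("xyz",s["eef_rot"],degrees=True)
    best=None
    for k in(0,180):
        r=(R0.inv()*Ro.from_euler("xyz",[180,0,yaw+k],degrees=True)).as_rotvec(degrees=True)
        print("shift",np.round(R0.inv().apply(np.array(pos)-s["tcp_pos"]),4),"rot",np.round(r,2))
E
python3 - <<'E'
import cv2
p=cv2.imread("pics/top0.png")
cv2.imwrite("pics/a.png",cv2.resize(p[140:290,220:420],None,fx=4,fy=4,interpolation=2))
q=cv2.imread("pics/side0.png")
cv2.imwrite("pics/b.png",cv2.resize(q[120:270,180:380],None,fx=4,fy=4,interpolation=2))
E
```

```text
(no output)
```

View pics/a.png

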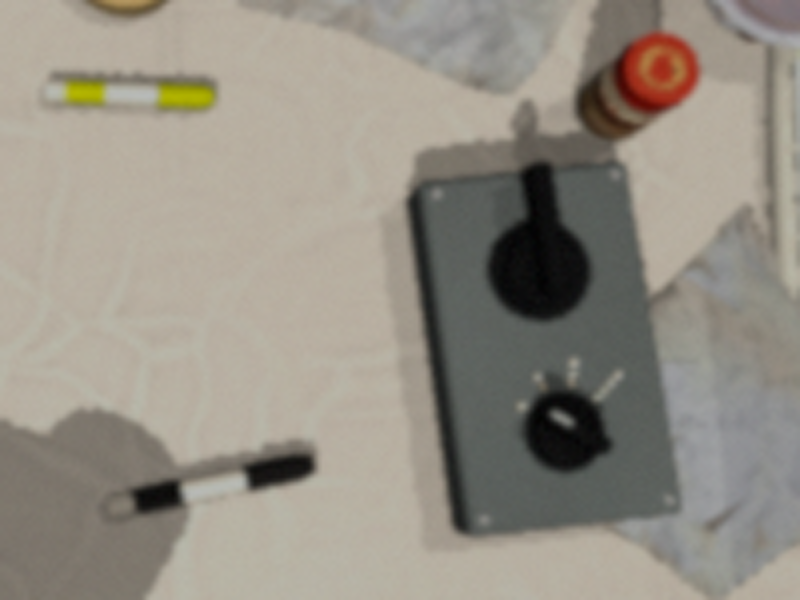

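View pics/b.png

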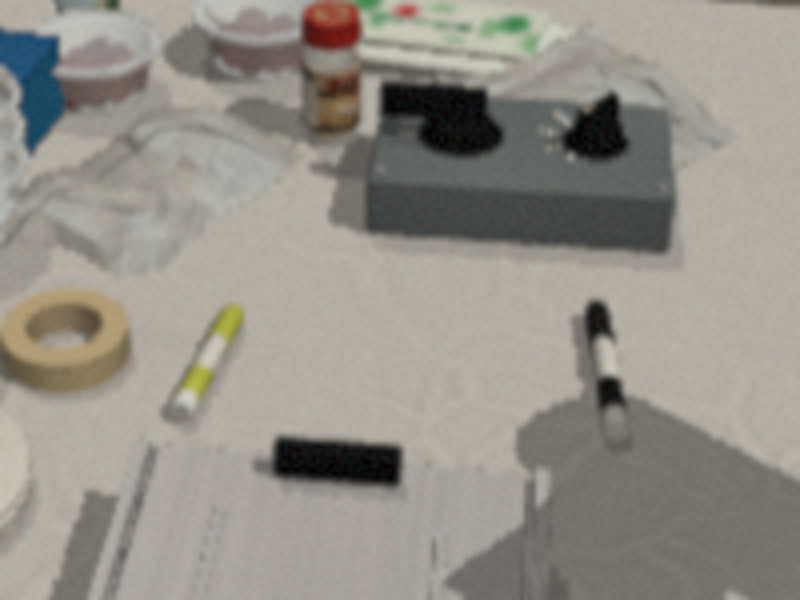

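```bash
python3 - <<'E'
from h import *
T=cv2.imread("pics/top0.png");S=cv2.imread("pics/side0.png");dT=np.load("pics/top0.npy");dS=np.load("pics/side0.npy")
a=lambda u,v:(u/4+220-.4,v/4+140-.4); b=lambda u,v:(u/4+180-.4,v/4+120-.4)
for nm,e in(("yel",(a(45,93),a(215,97),b(180,410),b(236,308))),("blk",(a(105,507),a(313,464),b(617,435),b(597,305)))):
    P=[tri(e[0],e[2]),tri(e[1],e[3])];Q=[ray("top",*x,.0085) for x in e[:2]]
    for L in(P,Q):
        d=L[1]-L[0];print(nm,np.round(np.mean(L,0),4),"len",np.linalg.norm(d),"yaw",np.degrees(np.arctan2(d[1],d[0])),[np.round(x,4) for x in L])
sc=[(437,194),(615,174),(485,520),(670,500)]
X=np.array([ray("top",*a(*s),.05) for s in sc]);print("box",np.round(X,4).tolist(),X.mean(0))
sv=[(382,135),None,(660,190),None]
for i,j in((0,2),(1,3)):
    d=X[i]-X[j];print("boxyaw",np.degrees(np.arctan2(d[1],d[0])),np.linalg.norm(d))
for n,I,(r0,r1,c0,c1) in(("top",T,(180,230,180,203)),("side",S,(222,250,240,290))):
    m=np.zeros(I.shape[:2],np.uint8);m[r0:r1,c0:c1]=(I[r0:r1,c0:c1].max(2)<45)*255
    cs,_=cv2.findContours(m,0,2);c=max(cs,key=cv2.contourArea);print(n,cv2.minAreaRect(c),cv2.boundingRect(c))
print("tip top",ray("top",*a(538,166),.09),"hub",ray("top",*a(540,270),.065),"seldisc",ray("top",*a(565,430),.063),"barends",ray("top",*a(552,410),.085),ray("top",*a(607,445),.085))
for u,v in((120,200),(150,230),(60,220)):print("z",dep("top",u,v,dT))
E
python3 - <<'E'
import cv2
p=cv2.imread("pics/top0.png")
cv2.imwrite("pics/c.png",cv2.resize(p[145:285,15:215],None,fx=4,fy=4,interpolation=2))
E
```

```text
yel [ 0.6743 -0.1108  0.0117] len 0.11029009165481797 yaw -93.65015127316812 [array([ 0.6778, -0.0558,  0.0116]), array([ 0.6708, -0.1658,  0.0118])]
yel [ 0.6731 -0.111   0.0085] len 0.11043558578099721 yaw -93.02434478552371 [array([ 0.676 , -0.0559,  0.0085]), array([ 0.6702, -0.1662,  0.0085])]
blk [ 0.4243 -0.1533  0.01  ] len 0.13151139916385035 yaw -80.05791206233894 [array([ 0.413 , -0.0886,  0.0093]), array([ 0.4357, -0.2181,  0.0106])]
blk [ 0.4229 -0.1535  0.0085] len 0.13175021999259695 yaw -80.0394738799508 [array([ 0.4115, -0.0886,  0.0085]), array([ 0.4343, -0.2183,  0.0085])]
box [[0.5951, -0.2972, 0.05], [0.6045, -0.4068, 0.05], [0.3994, -0.3132, 0.05], [0.4081, -0.4228, 0.05]] [ 0.50176392 -0.35999358  0.05      ]
boxyaw 4.662226366164289 0.19628937737907565
boxyaw 4.644840996743657 0.1969846060133548
top ((191.37240600585938, 205.46897888183594), (27.23891830444336, 4.484456539154053), 85.2363510131836) (189, 192, 6, 28)
side ((263.5764465332031, 235.005859375), (29.528152465820312, 8.359918594360352), 4.39870548248291) (249, 230, 30, 11)
tip top [ 0.60308918 -0.34900498  0.09      ] hub [ 0.54476423 -0.35244336  0.065     ] seldisc [ 0.45030893 -0.36053624  0.063     ] barends [ 0.46152522 -0.34776123  0.085     ] [ 0.44094764 -0.37753768  0.085     ]
z [0.57839078 0.21145331 0.05872273]
z [0.50384569 0.1367114  0.05990213]
z [0.53471885 0.35922566 0.04956815]
```

View pics/c.png

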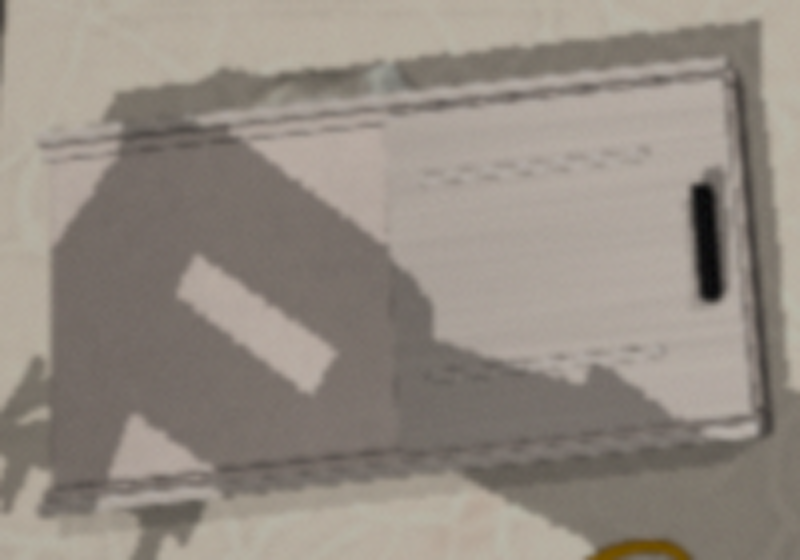

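The zoomed crop shows the shut cover with its handle at crop (705,240). The tray rails run from (45,140) to (725,65) and from (65,495) to (755,425). Next I'll compute the tray frame and plan the isolator move.

```bash
cat >> h.py <<'E'
def plan(calls,start=None):
    """calls: list of lists of (x,y,z,yaw); prints rows (tx..rz) relative to the pose at each call's start"""
    s=read_state();p0=s["tcp_pos"];R0=Ro.from_euler("xyz",s["eef_rot"],degrees=True)
    if start: p0=np.array(start[:3]);R0=Ro.from_euler("xyz",[180,0,start[3]],degrees=True)
    for c in calls:
        print("call")
        for w in c:
            R=Ro.from_euler("xyz",[180,0,w[3]],degrees=True);r=(R0.inv()*R).as_rotvec(degrees=True)
            print("  ",np.round(np.r_[R0.inv().apply(np.array(w[:3])-p0),r],4).tolist())
        p0=np.array(w[:3]);R0=R
E
python3 - <<'E'
from h import *
c=lambda u,v:(u/4+15-.4,v/4+145-.4)
for p,q,z in((c(45,140),c(725,65),.061),(c(65,495),c(755,425),.061)):
    A,B=ray("top",*p,z),ray("top",*q,z);d=A-B;print("rail",A,B,np.degrees(np.arctan2(d[1],d[0]))-90)
w=np.radians(4.76)
H=ray("top",191.4,205.5,.083);k=13.;A=ray("top",191.4-k*np.sin(w),205.5-k*np.cos(w),.083);B=ray("top",191.4+k*np.sin(w),205.5+k*np.cos(w),.083);d=A-B
print("handle",H,"yaw",np.degrees(np.arctan2(d[1],d[0])), "tri",tri((191.4,205.5),(263.6,235)))
print("jar",ray("top",220+655/4,140+70/4,.106),"tape",ray("top",252,127,.024))
ax=np.array([.5467,-.3563]);r=.042
P=lambda a,z,r=r:(ax[0]+r*np.cos(np.radians(a)),ax[1]+r*np.sin(np.radians(a)),z,a)
plan([[(.40,.2,.28,100)],[(.5,-.2,.25,40)],[P(4.65,.2)],[P(4.65,.079)],[P(4.65+t,.079) for t in(7,14,21,28,35,42,49,56)],[P(4.65+t,.079) for t in (63,70,76)]+[P(80.65,.2)]])
E
```

```text
rail [0.63492797 0.44349508 0.061     ] [0.67024354 0.02703749 0.061     ] 4.84708183009883
rail [0.42157948 0.41467671 0.061     ] [0.45141123 0.00942674 0.061     ] 4.2101320441718855
handle [0.55686318 0.03410363 0.083     ] yaw 4.816440670673628 tri [0.56093367 0.03656205 0.06966432]
jar [ 0.65395093 -0.41748243  0.106     ] tape [ 0.76638712 -0.11339395  0.024     ]
call
   [-0.275, -0.197, -0.0414, -0.1105, 0.0441, 54.5173]
call
   [-0.4113, 0.029, 0.03, 0.0, -0.0, 60.0]
call
   [-0.0304, 0.1741, 0.05, -0.0, -0.0, 35.35]
call
   [0.0, -0.0, 0.121, 0.0, 0.0, 0.0]
call
   [-0.0003, -0.0051, -0.0, 0.0, 0.0, -7.0]
   [-0.0012, -0.0102, -0.0, 0.0, 0.0, -14.0]
   [-0.0028, -0.0151, -0.0, -0.0, 0.0, -21.0]
   [-0.0049, -0.0197, -0.0, 0.0, 0.0, -28.0]
   [-0.0076, -0.0241, -0.0, 0.0, 0.0, -35.0]
   [-0.0108, -0.0281, -0.0, 0.0, 0.0, -42.0]
   [-0.0144, -0.0317, -0.0, 0.0, 0.0, -49.0]
   [-0.0185, -0.0348, -0.0, 0.0, 0.0, -56.0]
call
   [-0.0003, -0.0051, -0.0, 0.0, 0.0, -7.0]
   [-0.0012, -0.0102, -0.0, 0.0, 0.0, -14.0]
   [-0.0025, -0.0144, -0.0, 0.0, 0.0, -20.0]
   [-0.0025, -0.0144, -0.121, 0.0, 0.0, -20.0]
```

>>> drive_tool:
  commands:
    - [[1,-0.275,-0.197,-0.041,0,0,54.5],[1,-0.275,-0.197,-0.041,0,0,54.5],[1,-0.275,-0.197,-0.041,0,0,54.5],[1,-0.275,-0.197,-0.041,0,0,54.5],[1,-0.275,-0.197,-0.041,0,0,54.5],[1,-0.275,-0.197,-0.041,0,0,54.5],[1,-0.275,-0.197,-0.041,0,0,54.5],[1,-0.275,-0.197,-0.041,0,0,54.5]]

```text
t: 0.9
tcp_pos: [0.4021, 0.1965, 0.2805]
eef_rot: [179.9, 0.1, 99.5]
ft_force: [0.2, 0.6, 0.1]
gripper_width: 0.0854
grasp_force: 0.0
```

>>> drive_tool:
  commands:
    - [[-0.35,-0.411,0.029,0.03,0,0,60],[-0.35,-0.411,0.029,0.03,0,0,60],[-0.35,-0.411,0.029,0.03,0,0,60],[-0.35,-0.411,0.029,0.03,0,0,60],[-0.35,-0.411,0.029,0.03,0,0,60],[-0.35,-0.411,0.029,0.03,0,0,60],[-0.35,-0.411,0.029,0.03,0,0,60],[-0.35,-0.411,0.029,0.03,0,0,60]]

```text
t: 1.7
tcp_pos: [0.4973, -0.1876, 0.2505]
eef_rot: [-179.9, -0.0, 40.0]
ft_force: [0.9, 0.4, -0.5]
gripper_width: 0.0277
grasp_force: 0.0
```

```bash
python3 - <<'E'
from h import *
ax=np.array([.5467,-.3563]);r=.042
P=lambda a,z,r=r:(ax[0]+r*np.cos(np.radians(a)),ax[1]+r*np.sin(np.radians(a)),z,a)
print(read_state()["tcp_pos"],read_state()["eef_rot"],read_state()["qpos"],read_state()["gripper_width"])
plan([[P(4.65,.14)]])
E
```

```text
[ 0.49729366 -0.18757066  0.25053749] [-1.79935315e+02 -3.33983916e-02  3.99544359e+01] [-2.68124848e+01  2.54932785e+00  7.98624677e+01  5.67090598e-02
  9.76344654e+01  2.32405716e+01] 0.027700820012943054
call
   [-0.0363, 0.1855, 0.1103, -0.0729, -0.0124, 35.3044]
```

>>> drive_tool:
  commands:
    - [[-0.35,-0.036,0.185,0.11,0,0,35.3],[-0.35,-0.036,0.185,0.11,0,0,35.3],[-0.35,-0.036,0.185,0.11,0,0,35.3],[-0.35,-0.036,0.185,0.11,0,0,35.3],[-0.35,-0.036,0.185,0.11,0,0,35.3],[-0.35,-0.036,0.185,0.11,0,0,35.3],[-0.35,-0.036,0.185,0.11,0,0,35.3],[-0.35,-0.036,0.185,0.11,0,0,35.3]]

```text
t: 2.5
tcp_pos: [0.5889, -0.3502, 0.1428]
eef_rot: [180.0, -0.1, 4.8]
ft_force: [0.1, -0.5, -0.0]
gripper_width: 0.0279
grasp_force: 0.0
```

>>> drive_tool:
  commands:
    - [[-0.35,0,0,0.02,0,0,0],[-0.35,0,0,0.04,0,0,0],[-0.35,0,0,0.061,0,0,0],[-0.35,0,0,0.061,0,0,0],[-0.35,0,0,0.061,0,0,0]]

```text
t: 3.0
tcp_pos: [0.5886, -0.3507, 0.0817]
eef_rot: [180.0, -0.1, 4.8]
ft_force: [-0.2, 0.0, 1.0]
gripper_width: 0.0275
grasp_force: 0.0
```

```bash
python3 - <<'E'
from h import *
p,d=read_camera("side");q,d=read_camera("top")
cv2.imwrite("pics/d.png",np.hstack([cv2.resize(p[120:220,240:340],None,fx=4,fy=4),cv2.resize(q[160:260,310:410],None,fx=4,fy=4)]))
E
```

```text
(no output)
```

View pics/d.png

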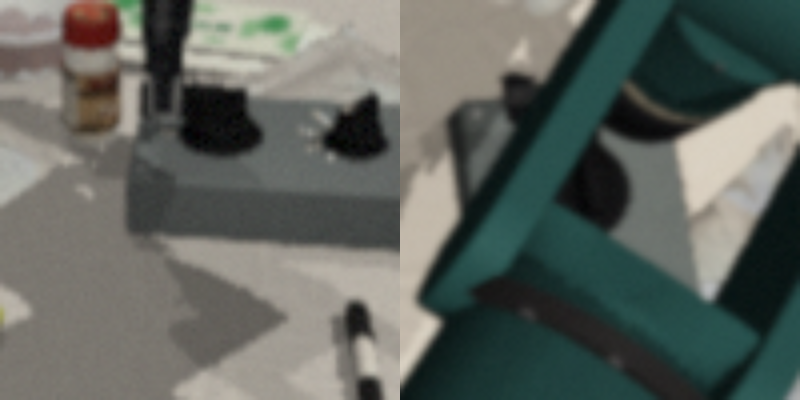

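The side view shows the finger at crop (165,100), in front of the grip's end and straddling it with no contact force. Now I'll turn it along the arc.

>>> drive_tool:
  commands:
    - [[-0.35,-0.0003,-0.005,0.002,0,0,-7],[-0.35,-0.001,-0.01,0.002,0,0,-14],[-0.35,-0.003,-0.015,0.002,0,0,-21],[-0.35,-0.005,-0.02,0.002,0,0,-28],[-0.35,-0.008,-0.024,0.002,0,0,-35],[-0.35,-0.011,-0.028,0.002,0,0,-42],[-0.35,-0.014,-0.032,0.002,0,0,-49],[-0.35,-0.0185,-0.035,0.002,0,0,-56]]

```text
t: 3.9
tcp_pos: [0.5681, -0.3184, 0.0807]
eef_rot: [179.8, 0.0, 61.0]
ft_force: [0.4, -0.3, -0.2]
gripper_width: 0.0277
grasp_force: 0.0
```

>>> drive_tool:
  commands:
    - [[-0.35,-0.0003,-0.005,0,0,0,-7],[-0.35,-0.001,-0.01,0,0,0,-14],[-0.35,-0.0025,-0.0145,0,0,0,-20],[-0.35,-0.0025,-0.0145,0,0,0,-20],[-0.35,-0.0025,-0.0125,-0.03,0,0,-20],[-0.35,-0.0025,-0.0125,-0.07,0,0,-20],[-0.35,-0.0025,-0.0125,-0.12,0,0,-20],[-0.35,-0.0025,-0.0125,-0.12,0,0,-20]]

```text
t: 4.7
tcp_pos: [0.5587, -0.3166, 0.2101]
eef_rot: [179.0, 0.5, 80.6]
ft_force: [0.1, 0.4, 1.9]
gripper_width: 0.0277
grasp_force: 0.0
```

```bash
python3 - <<'E'
from h import *
# tray: yaw 4.6, handle shut at .559,.035
psi=np.radians(4.6);Rz=np.array([[np.cos(psi),-np.sin(psi)],[np.sin(psi),np.cos(psi)]])
h=np.array([.558,.0345]);o=h-Rz@[0,-.088];print("tray",o,"openhandle",o+Rz@[0,.117])
print(read_state()["tcp_pos"],read_state()["eef_rot"])
plan([[(h[0],h[1],.16,4.6)],[(h[0],h[1],.079,4.6)]])
E
```

```text
tray [0.55094249 0.12221654] openhandle [0.54155922 0.23883967]
[ 0.55872857 -0.31657991  0.210132  ] [178.95642593   0.47961357  80.58327536]
call
   [0.3466, -0.059, 0.0462, 1.204, -0.2848, 75.9849]
call
   [0.0, -0.0, 0.081, 0.0, 0.0, 0.0]
```

>>> drive_tool:
  commands:
    - [[-0.35,0.346,-0.059,0.02,1,0,76],[-0.35,0.346,-0.059,0.02,1,0,76],[-0.35,0.346,-0.059,0.02,1,0,76],[-0.35,0.346,-0.059,0.02,1,0,76],[-0.35,0.346,-0.059,0.02,1,0,76],[-0.35,0.346,-0.059,0.02,1,0,76],[-0.35,0.346,-0.059,0.02,1,0,76],[-0.35,0.346,-0.059,0.02,1,0,76]]

```text
t: 5.5
tcp_pos: [0.5526, 0.041, 0.1795]
eef_rot: [-179.2, 0.3, 14.4]
ft_force: [0.1, -0.1, 0.1]
gripper_width: 0.0276
grasp_force: 0.0
```

```bash
python3 - <<'E'
from h import *
h=(.558,.0345)
p,d=read_camera("side");q,d=read_camera("top")
cv2.imwrite("pics/e.png",np.hstack([cv2.resize(p[120:220,240:340],None,fx=4,fy=4),cv2.resize(q[160:260,310:410],None,fx=4,fy=4)]))
plan([[(h[0],h[1],.12,4.6)],[(h[0],h[1],.079,4.6)]]);print(read_state()["tcp_pos"],read_state()["eef_rot"])
E
```

```text
call
   [0.004, 0.007, 0.0593, -0.6662, 0.3712, 10.1366]
call
   [0.0, -0.0, 0.041, 0.0, 0.0, 0.0]
[0.55281446 0.03958105 0.17936795] [-179.30450003    0.31045307   14.73867703]
```

View pics/e.png

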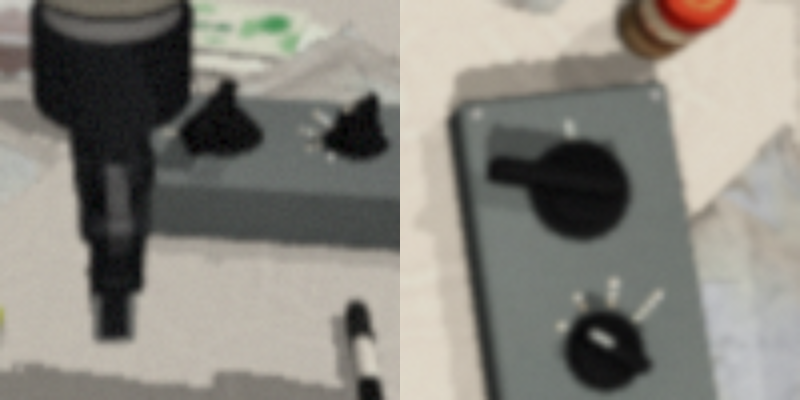

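The isolator grip at crop (510,170) now points left, so it is off, and the selector is still on the first mark. Next I'll grasp the handle.

>>> drive_tool:
  commands:
    - [[-0.35,0.004,0.007,0.06,-0.7,0.4,10],[-0.35,0.004,0.007,0.06,-0.7,0.4,10],[-0.35,0.004,0.007,0.06,-0.7,0.4,10],[-0.35,0.004,0.007,0.08,-0.7,0.4,10],[-0.35,0.004,0.007,0.1,-0.7,0.4,10],[-0.35,0.004,0.007,0.1,-0.7,0.4,10]]

```text
t: 6.2
tcp_pos: [0.5562, 0.0313, 0.0773]
eef_rot: [180.0, 0.3, 4.7]
ft_force: [-0.9, 0.4, -0.4]
gripper_width: 0.0276
grasp_force: 0.0
```

>>> drive_tool:
  commands:
    - [[-1,0,0,0,0,0,0],[-1,0,0,0,0,0,0],[-1,0,0,0,0,0,0],[-1,0,0,0,0,0,0],[-1,0,0,0,0,0,0]]
  newtons: 20

```text
t: 6.7
tcp_pos: [0.5565, 0.0368, 0.0789]
eef_rot: [-179.5, 0.1, 4.8]
ft_force: [-1.9, 12.0, -4.5]
gripper_width: 0.0112
grasp_force: 24.9
```

>>> drive_tool:
  commands:
    - [[-1,0,-0.02,0,0,0,0],[-1,0,-0.045,0,0,0,0],[-1,0,-0.07,0,0,0,0],[-1,0,-0.1,0,0,0,0],[-1,0,-0.13,0,0,0,0],[-1,0,-0.16,0,0,0,0],[-1,0,-0.18,0,0,0,0],[-1,0,-0.18,0,0,0,0]]

```text
t: 7.5
tcp_pos: [0.5417, 0.2136, 0.0789]
eef_rot: [-180.0, 0.2, 4.8]
ft_force: [-3.8, 0.9, -3.1]
gripper_width: 0.011
grasp_force: 25.3
```

>>> drive_tool:
  commands:
    - [[-1,0,-0.01,0,0,0,0],[-1,0,-0.02,0,0,0,0],[-1,0,-0.028,0,0,0,0],[-1,0,-0.034,0,0,0,0],[-1,0,-0.034,0,0,0,0],[-1,0,-0.034,0,0,0,0]]

```text
t: 8.1
tcp_pos: [0.5394, 0.2414, 0.0789]
eef_rot: [179.6, 0.3, 4.6]
ft_force: [-5.3, -7.3, 0.6]
gripper_width: 0.0114
grasp_force: 25.6
```

>>> drive_tool:
  commands:
    - [[-0.35,0,0.003,0,0,0,0],[-0.35,0,0.003,0,0,0,0],[-0.35,0,0.003,0,0,0,0],[-0.35,0,0.003,-0.05,0,0,0],[-0.35,0,0.003,-0.1,0,0,0],[-0.35,0,0.003,-0.1,0,0,0]]

```text
t: 8.7
tcp_pos: [0.545, 0.244, 0.1886]
eef_rot: [-179.8, -1.0, 4.6]
ft_force: [1.3, -0.6, 0.7]
gripper_width: 0.0275
grasp_force: 0.0
```

```bash
python3 - <<'E'
from h import *
q,d=read_camera("top");p,_=read_camera("side")
cv2.imwrite("pics/f.png",np.hstack([q[120:300],p[120:300]]) if 0 else q);cv2.imwrite("pics/fs.png",p)
print(read_state()["tcp_pos"],read_state()["gripper_width"])
plan([[(.50,.05,.2,50)],[(.4236,-.1534,.15,100)]])
E
```

```text
[0.54187342 0.24295785 0.18130441] 0.02767007413951796
call
   [-0.0572, 0.1889, -0.0191, 0.0724, -0.2853, -45.3661]
call
   [-0.2049, 0.0722, 0.05, 0.0, 0.0, -50.0]
```

View pics/f.png

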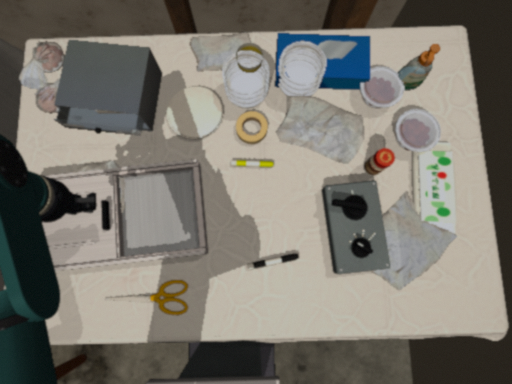

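The cover is open, with its handle at (106,213) and the well at about (120–200, 170–255). The yellow pen is at (252,162) and the black one at (274,260). I'll check for pen movement against the first picture, and measure the well and floor.

```bash
python3 - <<'E'
from h import *
a=cv2.imread("pics/top0.png");f=cv2.imread("pics/f.png")
def ends(I,m,o):
    pts=cv2.findNonZero(m);vx,vy,x,y=cv2.fitLine(pts,2,0,.01,.01).ravel();t=(pts[:,0,:]-[x,y])@[vx,vy]
    return [(x+vx*s+o[0],y+vy*s+o[1]) for s in(t.min(),t.max())]
for I in(a,f):
    r=I[145:180,222:285];h=cv2.cvtColor(r,cv2.COLOR_BGR2HSV);m=cv2.inRange(h,(22,130,90),(45,255,255));print("yel px",ends(I,m,(222,145)))
    r=I[245:275,240:305];m=(r.max(2)<60).astype(np.uint8);print("blk px",ends(I,m,(240,245)))
dT=read_camera("top")[1];dS=read_camera("side")[1]
for u,v in((140,210),(160,190),(160,240),(185,220)):
    P=dep("top",u,v,dT);c=get_calibration("side");x=c["R"]@P+c["t"];us,vs=c["fx"]*x[0]/x[2]+c["cx"],c["fy"]*x[1]/x[2]+c["cy"]
    print("floor",np.round(P,4),"side:",np.round(dep("side",us,vs,dS),4) if 0<=vs<384 else (us,vs))
k=cv2.inRange(f[195:235,100:112],(0,0,0),(45,45,45));pt=cv2.minAreaRect(cv2.findNonZero(k));print("handle",pt,ray("top",pt[0][0]+100,pt[0][1]+195,.083))
# floor extent from depth: pixels with world z within 8mm of floor
c=get_calibration("top");uu,vv=np.meshgrid(np.arange(100,215),np.arange(155,270));z=dT[155:270,100:215]
X=np.stack([(uu-c["cx"])/c["fx"]*z,(vv-c["cy"])/c["fy"]*z,z],-1)-c["t"];X=X@c["R"]
m=((X[...,2]>.008)&(X[...,2]<.035)).astype(np.uint8);n,l,s,ce=cv2.connectedComponentsWithStats(m);i=1+s[1:,4].argmax();P=X[l==i];print("n",len(P),"medz",np.median(P[:,2]),"rect",cv2.minAreaRect((P[:,:2]*1000).astype(np.float32)))
E
python3 -c "
import cv2;p=cv2.imread('pics/fs.png');cv2.imwrite('pics/g.png',cv2.resize(p[220:384,150:350],None,fx=3,fy=3))"
```

```text
yel px [(np.float64(236.91002231750076), np.float64(162.3760360315922)), (np.float64(273.0097303389425), np.float64(163.74307356954466))]
blk px [(np.float64(253.41379230351964), np.float64(264.8858488977724)), (np.float64(297.067446790487), np.float64(255.3073893528406))]
yel px [(np.float64(236.91002231750076), np.float64(162.3760360315922)), (np.float64(273.0097303389425), np.float64(163.74307356954466))]
blk px [(np.float64(253.3047120916781), np.float64(264.46568846410025)), (np.float64(297.076046764226), np.float64(255.36579648961447))]
floor [0.5577 0.1744 0.0192] side: [0.5576 0.1749 0.0199]
floor [0.6073 0.1246 0.0201] side: [0.6069 0.1261 0.0217]
floor [0.4812 0.1213 0.0245] side: [0.4817 0.1158 0.0185]
floor [0.5292 0.0603 0.0216] side: [0.5302 0.0541 0.0154]
handle ((5.43195915222168, 19.50309181213379), (27.199188232421875, 6.175441741943359), 87.39744567871094) [0.54115112 0.23563754 0.083     ]
n 6066 medz 0.020831243366467175 rect ((551.9108276367188, 127.98602294921875), (199.91456604003906, 187.71682739257812), 4.8639726638793945)
```

>>> drive_tool:
  commands:
    - [[0,-0.057,0.189,-0.019,0,0,-45],[0,-0.057,0.189,-0.019,0,0,-45],[0,-0.057,0.189,-0.019,0,0,-45],[0,-0.057,0.189,-0.019,0,0,-45],[0,-0.057,0.189,-0.019,0,0,-45],[0,-0.057,0.189,-0.019,0,0,-45],[0,-0.057,0.189,-0.019,0,0,-45],[0,-0.057,0.189,-0.019,0,0,-45]]

```text
t: 9.7
tcp_pos: [0.4981, 0.0496, 0.1957]
eef_rot: [-179.8, 0.2, 49.5]
ft_force: [-0.1, -0.1, 0.7]
gripper_width: 0.0425
grasp_force: 0.0
```

>>> drive_tool:
  commands:
    - [[0,-0.205,0.072,0.05,0,0,-50],[0,-0.205,0.072,0.05,0,0,-50],[0,-0.205,0.072,0.05,0,0,-50],[0,-0.205,0.072,0.05,0,0,-50],[0,-0.205,0.072,0.05,0,0,-50],[0,-0.205,0.072,0.05,0,0,-50],[0,-0.205,0.072,0.05,0,0,-50],[0,-0.205,0.072,0.05,0,0,-50]]

```text
t: 10.5
tcp_pos: [0.4204, -0.1533, 0.1468]
eef_rot: [-179.8, -0.0, 99.5]
ft_force: [0.2, 0.6, -0.4]
gripper_width: 0.0428
grasp_force: 0.0
```

```bash
python3 - <<'E'
from h import *
q,d=read_camera("top");p,_=read_camera("side");cv2.imwrite("pics/i.png",q)
f=cv2.imread("pics/fs.png")
for n,s in(("blk",np.s_[190:232,318:345]),("yel",np.s_[192:228,218:246])):
    print(n,cv2.absdiff(p[s],f[s]).mean())
print(read_state()["tcp_pos"],read_state()["eef_rot"],read_state()["gripper_width"],read_state()["qpos"])
plan([[(.4236,-.1534,.05,100),(.4236,-.1534,.0105,100)]])
E
```

```text
blk 32.52851263962375
yel 88.98280423280423
[ 0.42080139 -0.15294384  0.1472055 ] [-1.79865444e+02  1.85357354e-02  9.95550968e+01] 0.04270418935507733 [-2.71685646e+01 -5.99092795e+00  9.99704332e+01 -9.55347804e-02
  8.61172673e+01 -3.67170900e+01]
call
   [-0.0009, 0.0029, 0.0972, -0.1346, 0.018, -0.4449]
   [-0.0009, 0.003, 0.1367, -0.1346, 0.018, -0.4449]
```

>>> drive_tool:
  commands:
    - [[0,-0.001,0.003,0.05,0,0,0],[0,-0.001,0.003,0.097,0,0,0],[0,-0.001,0.003,0.12,0,0,0],[0,-0.001,0.003,0.1365,0,0,0],[0,-0.001,0.003,0.1365,0,0,0],[0,-0.001,0.003,0.1365,0,0,0]]

```text
t: 11.2
tcp_pos: [0.424, -0.1537, 0.0114]
eef_rot: [-179.9, 0.0, 99.6]
ft_force: [-0.3, 0.1, 0.4]
gripper_width: 0.0427
grasp_force: 0.0
```

>>> drive_tool:
  commands:
    - [[-1,0,0,0,0,0,0],[-1,0,0,0,0,0,0],[-1,0,0,0,0,0,0],[-1,0,0,0,0,0,0],[-1,0,0,0,0,0,0]]
  newtons: 40

```text
t: 11.7
tcp_pos: [0.4248, -0.1546, 0.0127]
eef_rot: [179.9, 0.1, 99.6]
ft_force: [-0.3, 0.8, 6.7]
gripper_width: 0.015
grasp_force: 41.7
```

>>> drive_tool:
  commands:
    - [[-1,0,0,-0.02,0,0,0],[-1,0,0,-0.05,0,0,0],[-1,0,0,-0.1,0,0,0],[-1,0,0,-0.14,0,0,0],[-1,0,0,-0.14,0,0,0]]

```text
t: 12.2
tcp_pos: [0.4273, -0.1557, 0.1582]
eef_rot: [179.5, 0.5, 99.6]
ft_force: [0.4, 0.6, 0.2]
gripper_width: 0.015
grasp_force: 41.0
```

```bash
python3 - <<'E'
from h import *
print(read_state()["tcp_pos"],read_state()["eef_rot"],read_state()["gripper_width"],read_state()["grasp_force"])
o=np.array([.5515,.125]);y=np.radians(4.7);T=lambda x,yy:(o[0]+x*np.cos(y)-yy*np.sin(y),o[1]+x*np.sin(y)+yy*np.cos(y))
plan([[(*T(-.045,0),.15,94.7)],[(*T(-.045,0),.034,94.7)]])
E
```

```text
[ 0.42729614 -0.15572397  0.15820233] [179.46587429   0.52655786  99.61459316] 0.014996009756468184 41.006813049316406
call
   [0.26, 0.1245, 0.007, 0.5564, 0.5033, 4.917]
call
   [-0.0, -0.0, 0.116, 0.0, 0.0, 0.0]
```

>>> drive_tool:
  commands:
    - [[-1,0.26,0.1245,0.007,0,0,5],[-1,0.26,0.1245,0.007,0,0,5],[-1,0.26,0.1245,0.007,0,0,5],[-1,0.26,0.1245,0.007,0,0,5],[-1,0.26,0.1245,0.007,0,0,5],[-1,0.26,0.1245,0.007,0,0,5],[-1,0.26,0.1245,0.007,0,0,5],[-1,0.26,0.1245,0.007,0,0,5]]

```text
t: 13.0
tcp_pos: [0.5024, 0.1236, 0.1425]
eef_rot: [-179.8, 0.1, 94.7]
ft_force: [-0.2, -0.7, -0.4]
gripper_width: 0.0156
grasp_force: 41.0
```

```bash
python3 - <<'E'
from h import *
print(read_state()["tcp_pos"],read_state()["eef_rot"],read_state()["gripper_width"],read_state()["grasp_force"])
q,d=read_camera("top");p,_=read_camera("side")
cv2.imwrite("pics/j.png",np.vstack([q[130:320,:],p[150:384]]))
o=np.array([.5515,.125]);y=np.radians(4.7);T=lambda x,yy:(o[0]+x*np.cos(y)-yy*np.sin(y),o[1]+x*np.sin(y)+yy*np.cos(y))
plan([[(*T(-.045,0),.034,94.7)]])
E
```

```text
[0.50243937 0.12364957 0.14249666] [-1.79771580e+02  1.04797744e-01  9.47406872e+01] 0.015573211222233306 40.98681092262268
call
   [-0.0011, 0.0043, 0.109, -0.1766, 0.0957, -0.1245]
```

View pics/j.png

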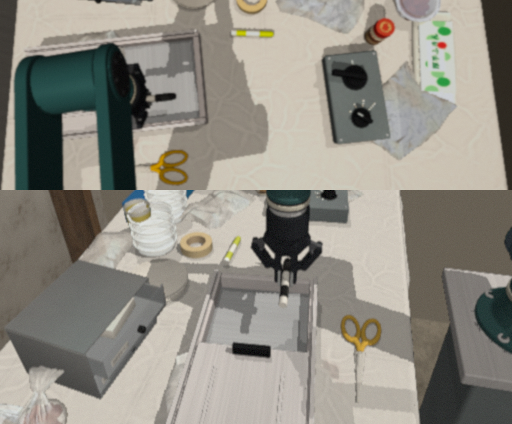

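The pen is held level over the well, its tip showing at (160,97) in the upper half. Next I'll lower and release it.

>>> drive_tool:
  commands:
    - [[-1,-0.001,0.004,0.03,0,0,0],[-1,-0.001,0.004,0.07,0,0,0],[-1,-0.001,0.004,0.095,0,0,0],[-1,-0.001,0.004,0.105,0,0,0],[-1,-0.001,0.004,0.109,0,0,0],[-1,-0.001,0.004,0.109,0,0,0]]

```text
t: 13.7
tcp_pos: [0.5076, 0.1218, 0.0354]
eef_rot: [-180.0, 0.1, 94.6]
ft_force: [0.1, -1.3, 0.4]
gripper_width: 0.0157
grasp_force: 41.0
```

>>> drive_tool:
  commands:
    - [[-0.3,0,0,0,0,0,0],[-0.2,0,0,0,0,0,0],[-0.2,0,0,0,0,0,0],[-0.2,0,0,-0.03,0,0,0],[-0.2,0,0,-0.08,0,0,0],[-0.2,0,0,-0.12,0,0,0],[-0.2,0,0,-0.12,0,0,0]]

```text
t: 14.4
tcp_pos: [0.5115, 0.1233, 0.1632]
eef_rot: [179.2, 0.0, 94.6]
ft_force: [1.3, -0.4, 0.7]
gripper_width: 0.0341
grasp_force: 0.0
```

```bash
python3 - <<'E'
from h import *
print(read_state()["tcp_pos"],read_state()["eef_rot"])
plan([[(.6737,-.1109,.15,86.7)],[(.6737,-.1109,.0125,86.7)]])
E
```

```text
[0.51145891 0.12332374 0.16315878] [1.79189821e+02 1.15473372e-02 9.46480598e+01]
call
   [-0.2466, 0.1425, 0.0152, 0.8097, -0.0447, 7.948]
call
   [0.0, -0.0, 0.1375, 0.0, 0.0, 0.0]
```

>>> drive_tool:
  commands:
    - [[-0.15,-0.2466,0.1425,0,0.5,0,8],[-0.15,-0.2466,0.1425,0,0.5,0,8],[-0.15,-0.2466,0.1425,0,0.5,0,8],[-0.15,-0.2466,0.1425,0,0.5,0,8],[-0.15,-0.2466,0.1425,0,0.5,0,8],[-0.15,-0.2466,0.1425,0,0.5,0,8],[-0.15,-0.2466,0.1425,0.01,0.5,0,8],[-0.15,-0.2466,0.1425,0.015,0.5,0,8]]

```text
t: 15.2
tcp_pos: [0.6685, -0.1121, 0.1376]
eef_rot: [-179.3, 0.0, 86.6]
ft_force: [0.3, 0.3, 0.3]
gripper_width: 0.0359
grasp_force: 0.0
```

```bash
python3 - <<'E'
from h import *
print(read_state()["tcp_pos"],read_state()["eef_rot"])
q,d=read_camera("top");p,_=read_camera("side")
cv2.imwrite("pics/k.png",np.vstack([cv2.resize(q[130:280,90:310],None,fx=2.5,fy=2.5),cv2.resize(p[150:270,150:370],None,fx=2.5,fy=2.5)])[:600])
plan([[(.6737,-.1109,.0125,86.7)]])
E
```

```text
[ 0.66853591 -0.11205255  0.13755379] [-1.79250614e+02  3.95080832e-02  8.65573219e+01]
call
   [-0.0001, 0.0078, 0.125, -0.8152, 0.0326, -0.0128]
```

View pics/k.png

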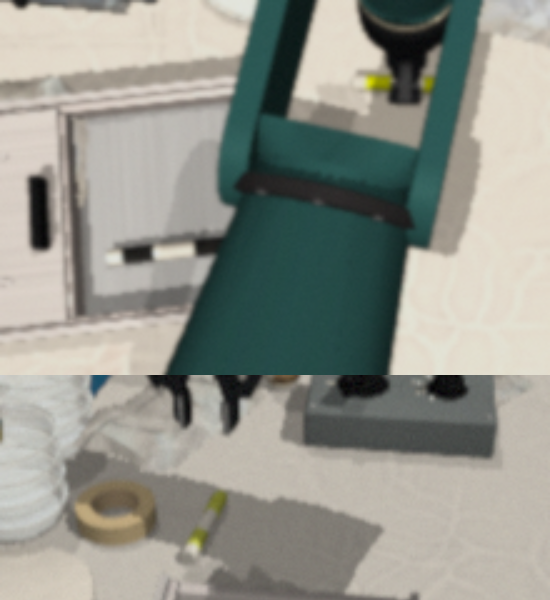

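The black pen lies flat in the well at crop (165,250), and the yellow one is still in place below the gripper. Now the grasp.

>>> drive_tool:
  commands:
    - [[-0.15,0,0.006,0.05,-0.4,0,0],[-0.15,0,0.006,0.09,-0.4,0,0],[-0.15,0,0.006,0.115,-0.4,0,0],[-0.15,0,0.006,0.125,-0.4,0,0],[-0.15,0,0.006,0.125,-0.4,0,0],[-0.15,0,0.006,0.125,-0.4,0,0]]

```text
t: 15.9
tcp_pos: [0.675, -0.1118, 0.0169]
eef_rot: [180.0, 0.1, 86.7]
ft_force: [1.4, -1.1, 0.6]
gripper_width: 0.0365
grasp_force: 0.0
```

>>> drive_tool:
  commands:
    - [[-1,0,0,0,0,0,0],[-1,0,0,0,0,0,0],[-1,0,0,0,0,0,0],[-1,0,0,0,0,0,0],[-1,0,0,0,0,0,0]]
  newtons: 40

```text
t: 16.4
tcp_pos: [0.6756, -0.1126, 0.0178]
eef_rot: [179.9, 0.1, 86.6]
ft_force: [0.2, 0.2, 6.5]
gripper_width: 0.0148
grasp_force: 41.3
```

>>> drive_tool:
  commands:
    - [[-1,0,0,-0.02,0,0,0],[-1,0,0,-0.05,0,0,0],[-1,0,0,-0.1,0,0,0],[-1,0,0,-0.14,0,0,0],[-1,0,0,-0.14,0,0,0]]

```text
t: 16.9
tcp_pos: [0.6781, -0.113, 0.1648]
eef_rot: [179.2, 0.3, 86.6]
ft_force: [1.3, -0.2, 0.6]
gripper_width: 0.0152
grasp_force: 40.5
```

```bash
python3 - <<'E'
from h import *
print(read_state()["tcp_pos"],read_state()["eef_rot"],read_state()["gripper_width"],read_state()["grasp_force"])
o=np.array([.5515,.125]);y=np.radians(4.7);T=lambda x,yy:(o[0]+x*np.cos(y)-yy*np.sin(y),o[1]+x*np.sin(y)+yy*np.cos(y))
plan([[(*T(.045,0),.15,94.7)],[(*T(.045,0),.034,94.7)]])
E
```

```text
[ 0.67812627 -0.11304894  0.16479453] [179.24351476   0.28429794  86.61942352] 0.015223214016857011 40.53227484226227
call
   [0.2366, -0.0961, 0.0124, 0.7352, 0.3372, -8.0786]
call
   [-0.0, -0.0, 0.116, 0.0, 0.0, 0.0]
```

>>> drive_tool:
  commands:
    - [[-1,0.2366,-0.096,0.008,0.4,0,-8],[-1,0.2366,-0.096,0.008,0.4,0,-8],[-1,0.2366,-0.096,0.008,0.4,0,-8],[-1,0.2366,-0.096,0.008,0.4,0,-8],[-1,0.2366,-0.096,0.008,0.4,0,-8],[-1,0.2366,-0.096,0.008,0.4,0,-8],[-1,0.2366,-0.096,0.008,0.4,0,-8],[-1,0.2366,-0.096,0.008,0.4,0,-8]]

```text
t: 17.7
tcp_pos: [0.5927, 0.1288, 0.1464]
eef_rot: [-179.4, 0.1, 94.6]
ft_force: [-0.1, -1.0, 0.2]
gripper_width: 0.015
grasp_force: 40.5
```

```bash
python3 - <<'E'
from h import *
print(read_state()["tcp_pos"],read_state()["eef_rot"],read_state()["gripper_width"],read_state()["grasp_force"])
o=np.array([.5515,.125]);y=np.radians(4.7);T=lambda x,yy:(o[0]+x*np.cos(y)-yy*np.sin(y),o[1]+x*np.sin(y)+yy*np.cos(y))
q,d=read_camera("top");p,_=read_camera("side")
cv2.imwrite("pics/l.png",np.vstack([cv2.resize(q[130:280,20:240],None,fx=2,fy=2),cv2.resize(p[190:330,150:370],None,fx=2,fy=2)]))
plan([[(*T(.045,0),.0385,94.7)]])
E
```

```text
[0.59266308 0.1288393  0.1464148 ] [-1.79415409e+02  1.04605252e-01  9.45909926e+01] 0.01495970148604502 40.52618086338043
call
   [0.0004, 0.0046, 0.1079, -0.5905, 0.0807, -0.2008]
```

View pics/l.png

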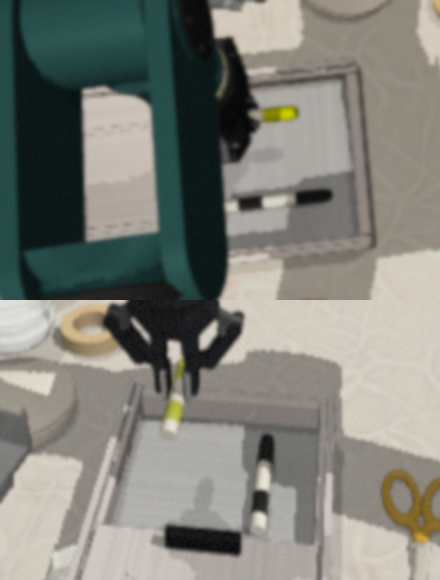

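The yellow pen is held level at (180,385), and the black one is flat in the well at (263,485). Lowering now.

>>> drive_tool:
  commands:
    - [[-1,0,0.003,0.03,-0.3,0,0],[-1,0,0.003,0.07,-0.3,0,0],[-1,0,0.003,0.095,-0.3,0,0],[-1,0,0.003,0.105,-0.3,0,0],[-1,0,0.003,0.109,-0.3,0,0],[-1,0,0.003,0.109,-0.3,0,0]]

```text
t: 18.4
tcp_pos: [0.595, 0.1286, 0.0383]
eef_rot: [-179.8, 0.1, 94.5]
ft_force: [0.1, 0.4, 0.3]
gripper_width: 0.0149
grasp_force: 41.1
```

>>> drive_tool:
  commands:
    - [[-0.3,0,0,0,0,0,0],[-0.2,0,0,0,0,0,0],[-0.2,0,0,0,0,0,0],[-0.2,0,0,-0.03,0,0,0],[-0.2,0,0,-0.08,0,0,0],[-0.2,0,0,-0.12,0,0,0],[-0.2,0,0,-0.12,0,0,0]]

```text
t: 19.1
tcp_pos: [0.599, 0.1306, 0.1666]
eef_rot: [179.4, 0.0, 94.6]
ft_force: [1.0, 0.1, 0.9]
gripper_width: 0.0345
grasp_force: 0.0
```

```bash
python3 - <<'E'
from h import *
print(read_state()["tcp_pos"],read_state()["eef_rot"])
plan([[(.541,.2425,.17,50)],[(.541,.2425,.17,4.6)]])
E
```

```text
[0.59898448 0.13061407 0.16658677] [1.79371541e+02 9.21253819e-03 9.46327095e+01]
call
   [0.1162, -0.0487, -0.004, 0.5999, -0.236, 44.6323]
call
   [0.0, 0.0, 0.0, 0.0, -0.0, 45.4]
```

>>> drive_tool:
  commands:
    - [[-0.2,0.116,-0.049,-0.004,0.3,0,45],[-0.2,0.116,-0.049,-0.004,0.3,0,45],[-0.2,0.116,-0.049,-0.004,0.3,0,45],[-0.2,0.116,-0.049,-0.004,0.3,0,45],[-0.2,0.116,-0.049,-0.004,0.3,0,45],[-0.2,0.116,-0.049,-0.004,0.3,0,45]]

```text
t: 19.7
tcp_pos: [0.5361, 0.2422, 0.161]
eef_rot: [-179.5, 0.4, 49.5]
ft_force: [-0.7, -0.1, -0.3]
gripper_width: 0.0341
grasp_force: 0.0
```

>>> drive_tool:
  commands:
    - [[-0.35,0,0,0,0,0,45],[-0.35,0,0,0,0,0,45],[-0.35,0,0,0,0,0,45],[-0.35,0,0,0,0,0,45],[-0.35,0,0,0,0,0,45],[-0.35,0,0,0,0,0,45],[-0.35,0,0,0,0,0,45]]

```text
t: 20.4
tcp_pos: [0.5364, 0.2417, 0.161]
eef_rot: [-179.9, 0.6, 4.6]
ft_force: [0.9, -0.6, -0.1]
gripper_width: 0.0278
grasp_force: 0.0
```

```bash
python3 - <<'E'
from h import *
print(read_state()["tcp_pos"],read_state()["eef_rot"],read_state()["qpos"])
q,d=read_camera("top");p,_=read_camera("side")
cv2.imwrite("pics/m.png",np.vstack([cv2.resize(q,(480,360)),cv2.resize(p[190:330,150:370],(374,238)) .astype(np.uint8) if 0 else cv2.copyMakeBorder(cv2.resize(p[190:330,150:370],(374,238)),0,0,0,106,0)]))
plan([[(.541,.2425,.078,4.6)]])
E
```

```text
[0.53638735 0.24165961 0.16097594] [-179.94743388    0.61213131    4.64222883] [ 18.62464094  11.80209942  79.76726951   0.19894132  89.01193154
 103.97825328]
call
   [0.0055, -0.0004, 0.0831, -0.0558, 0.5973, 0.0812]
```

View pics/m.png

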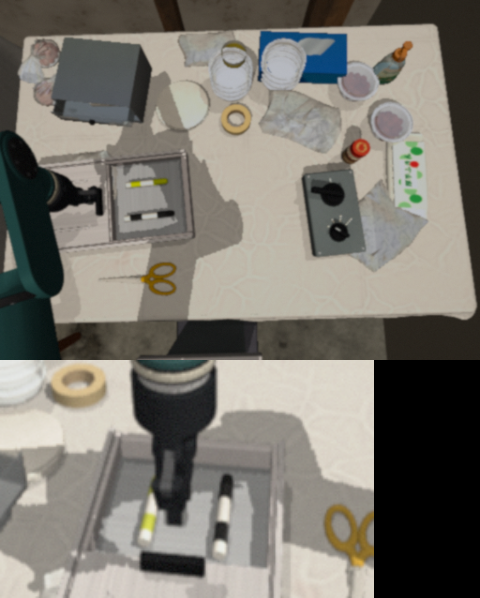

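Both pens lie flat and apart in the well, at (147,183) and (149,215), and no other pens can be seen on the table. I'll grasp the handle and close the cover.

>>> drive_tool:
  commands:
    - [[-0.35,0.005,0,0.03,0,0.5,0],[-0.35,0.005,0,0.06,0,0.5,0],[-0.35,0.005,0,0.083,0,0.5,0],[-0.35,0.005,0,0.083,0,0.5,0],[-0.35,0.005,0,0.083,0,0.5,0]]

```text
t: 21.0
tcp_pos: [0.5407, 0.2421, 0.0785]
eef_rot: [-179.9, 0.1, 4.7]
ft_force: [0.9, -0.3, 0.3]
gripper_width: 0.0275
grasp_force: 0.0
```

>>> drive_tool:
  commands:
    - [[-1,0,0,0,0,0,0],[-1,0,0,0,0,0,0],[-1,0,0,0,0,0,0],[-1,0,0,0,0,0,0],[-1,0,0,0,0,0,0]]
  newtons: 20

```text
t: 21.5
tcp_pos: [0.5421, 0.2416, 0.0807]
eef_rot: [-180.0, -0.1, 4.6]
ft_force: [-0.4, -5.1, 6.5]
gripper_width: 0.011
grasp_force: 25.5
```

>>> drive_tool:
  commands:
    - [[-1,0,0.02,0,0,0,0],[-1,0,0.045,0,0,0,0],[-1,0,0.07,0,0,0,0],[-1,0,0.1,0,0,0,0],[-1,0,0.13,0,0,0,0],[-1,0,0.16,0,0,0,0],[-1,0,0.18,0,0,0,0],[-1,0,0.18,0,0,0,0]]

```text
t: 22.3
tcp_pos: [0.5573, 0.0609, 0.0807]
eef_rot: [-179.9, -0.2, 4.5]
ft_force: [0.3, -2.1, 5.1]
gripper_width: 0.0112
grasp_force: 25.5
```

>>> drive_tool:
  commands:
    - [[-1,0,0.01,0,0,0,0],[-1,0,0.02,0,0,0,0],[-1,0,0.025,0,0,0,0],[-1,0,0.029,0,0,0,0],[-1,0,0.029,0,0,0,0],[-1,0,0.029,0,0,0,0]]

```text
t: 22.9
tcp_pos: [0.5592, 0.0371, 0.0807]
eef_rot: [-179.6, -0.2, 4.7]
ft_force: [-1.2, 5.6, 6.1]
gripper_width: 0.0112
grasp_force: 25.5
```

>>> drive_tool:
  commands:
    - [[-0.35,0,-0.003,0,0,0,0],[-0.35,0,-0.003,0,0,0,0],[-0.35,0,-0.003,0,0,0,0],[-0.35,0,-0.003,-0.05,0,0,0],[-0.35,0,-0.003,-0.1,0,0,0],[-0.35,0,-0.003,-0.1,0,0,0]]

```text
t: 23.5
tcp_pos: [0.5617, 0.0364, 0.1872]
eef_rot: [180.0, -0.8, 4.6]
ft_force: [0.3, 0.0, 0.9]
gripper_width: 0.0279
grasp_force: 0.0
```

```bash
python3 - <<'E'
from h import *
print(read_state()["tcp_pos"],read_state()["eef_rot"])
plan([[(.450,-.3642,.18,56.2)]])
E
```

```text
[0.56173948 0.03642019 0.18719802] [179.95738175  -0.84633041   4.61399158]
call
   [-0.1437, 0.3903, 0.0054, 0.4207, -0.7692, -51.5854]
```

>>> drive_tool:
  commands:
    - [[-0.35,-0.14,0.39,0,0,-0.3,-51.6],[-0.35,-0.14,0.39,0,0,-0.3,-51.6],[-0.35,-0.14,0.39,0,0,-0.3,-51.6],[-0.35,-0.14,0.39,0,0,-0.3,-51.6],[-0.35,-0.14,0.39,0,0,-0.3,-51.6],[-0.35,-0.14,0.39,0,0,-0.3,-51.6],[-0.35,-0.14,0.39,0,0,-0.3,-51.6],[-0.35,-0.14,0.39,0,0,-0.3,-51.6]]

```text
t: 24.3
tcp_pos: [0.4597, -0.3247, 0.1778]
eef_rot: [-179.8, 0.2, 56.3]
ft_force: [0.9, -0.5, 0.8]
gripper_width: 0.0278
grasp_force: 0.0
```

```bash
python3 - <<'E'
from h import *
q,d=read_camera("top")
h=q[195:215,180:203];pt=cv2.minAreaRect(cv2.findNonZero((q[185:225,182:202].max(2)<45).astype(np.uint8)));print("handle px",pt[0][0]+182,pt[0][1]+185)
print(read_state()["tcp_pos"],read_state()["eef_rot"],read_state()["qpos"])
plan([[(.450,-.3642,.12,56.2)],[(.450,-.3642,.078,56.2)]])
E
```

```text
handle px 191.45517349243164 205.4620704650879
[ 0.45675364 -0.33266951  0.17735742] [-179.88225968    0.68857992   55.80597622] [-41.42277379   8.12023953  82.13946195  -0.69792722  89.77047973
  -7.22506284]
call
   [-0.0292, 0.0123, 0.0577, -0.1201, 0.6882, -0.3947]
call
   [-0.0, -0.0, 0.042, 0.0, 0.0, 0.0]
```

>>> drive_tool:
  commands:
    - [[-0.35,-0.027,0.011,0.04,0,0.3,0],[-0.35,-0.027,0.011,0.058,0,0.3,0],[-0.35,-0.027,0.011,0.058,0,0.3,0],[-0.35,-0.027,0.011,0.058,0,0.3,0],[-0.35,-0.027,0.011,0.058,0,0.3,0]]

```text
t: 24.85
tcp_pos: [0.4554, -0.3517, 0.122]
eef_rot: [-180.0, -0.0, 56.3]
ft_force: [-0.0, -0.7, 0.7]
gripper_width: 0.0275
grasp_force: 0.0
```

```bash
python3 - <<'E'
from h import *
print(read_state()["tcp_pos"],read_state()["eef_rot"])
plan([[(.450,-.3642,.078,56.2)]])
E
```

```text
[ 0.45541646 -0.35168158  0.12198131] [-1.79958515e+02 -2.17331339e-02  5.62787814e+01]
call
   [-0.0134, 0.0025, 0.044, -0.0415, -0.0217, 0.0788]
```

>>> drive_tool:
  commands:
    - [[-0.35,-0.013,0.0025,0,0,0,0],[-0.35,-0.013,0.0025,0.02,0,0,0],[-0.35,-0.013,0.0025,0.044,0,0,0],[-0.35,-0.013,0.0025,0.044,0,0,0],[-0.35,-0.013,0.0025,0.044,0,0,0]]

```text
t: 25.35
tcp_pos: [0.4492, -0.3641, 0.0769]
eef_rot: [-179.8, -0.0, 56.2]
ft_force: [0.5, 0.8, 0.3]
gripper_width: 0.0278
grasp_force: 0.0
```

>>> drive_tool:
  commands:
    - [[-1,0,0,0,0,0,0],[-1,0,0,0,0,0,0],[-1,0,0,0,0,0,0],[-1,0,0,0,0,0,0],[-1,0,0,0,0,0,0]]
  newtons: 30

```text
t: 25.85
tcp_pos: [0.4497, -0.3645, 0.0784]
eef_rot: [-180.0, 0.0, 56.2]
ft_force: [-1.6, 0.7, 6.0]
gripper_width: 0.01
grasp_force: 33.7
```

Gripped and well centred (little side force). Now turn it 68.75° clockwise.

>>> drive_tool:
  commands:
    - [[-1,0,0,0,0,0,8.5],[-1,0,0,0,0,0,17],[-1,0,0,0,0,0,25.5],[-1,0,0,0,0,0,34],[-1,0,0,0,0,0,42.5],[-1,0,0,0,0,0,51],[-1,0,0,0,0,0,59.5],[-1,0,0,0,0,0,68]]

```text
t: 26.65
tcp_pos: [0.4484, -0.3615, 0.0783]
eef_rot: [-179.7, 0.3, -12.1]
ft_force: [-5.2, 10.0, 11.3]
gripper_width: 0.0099
grasp_force: 34.4
```

>>> drive_tool:
  commands:
    - [[-1,0,0,0,0,0,1],[-1,0,0,0,0,0,1],[-0.35,0,0,0,0,0,1],[-0.35,0,0,0,0,0,1],[-0.35,0,0,-0.04,0,0,1],[-0.35,0,0,-0.08,0,0,1],[-0.35,0,0,-0.12,0,0,1],[-0.35,0,0,-0.12,0,0,1]]

```text
t: 27.45
tcp_pos: [0.4521, -0.3668, 0.2041]
eef_rot: [179.7, -0.5, -12.8]
ft_force: [0.9, -0.8, 1.4]
gripper_width: 0.0274
grasp_force: 0.0
```

```bash
python3 - <<'E'
from h import *
ax=np.array([.5467,-.3563])
P=lambda a,z,r=.042:(ax[0]+r*np.cos(np.radians(a)),ax[1]+r*np.sin(np.radians(a)),z,a)
print(read_state()["tcp_pos"],read_state()["eef_rot"])
plan([[P(79.1,.19)],[P(79.1,.079)],[P(79.1-t,.079) for t in(7,14,21,28,35,42,49,56)],[P(79.1-t,.079) for t in (63,70,76)]])
E
```

```text
[ 0.4521155  -0.3667927   0.20410601] [179.66410465  -0.53916106 -12.77573869]
call
   [0.0884, -0.0732, 0.0145, 0.6929, -0.149, -91.8763]
call
   [0.0, -0.0, 0.111, 0.0, 0.0, 0.0]
call
   [-0.0003, 0.0051, 0.0, 0.0, -0.0, 7.0]
   [-0.0012, 0.0102, 0.0, 0.0, -0.0, 14.0]
   [-0.0028, 0.0151, 0.0, 0.0, -0.0, 21.0]
   [-0.0049, 0.0197, 0.0, 0.0, -0.0, 28.0]
   [-0.0076, 0.0241, 0.0, 0.0, -0.0, 35.0]
   [-0.0108, 0.0281, 0.0, 0.0, -0.0, 42.0]
   [-0.0144, 0.0317, 0.0, 0.0, -0.0, 49.0]
   [-0.0185, 0.0348, 0.0, 0.0, -0.0, 56.0]
call
   [-0.0003, 0.0051, 0.0, 0.0, -0.0, 7.0]
   [-0.0012, 0.0102, 0.0, 0.0, -0.0, 14.0]
   [-0.0025, 0.0144, 0.0, 0.0, -0.0, 20.0]
```

>>> drive_tool:
  commands:
    - [[-0.35,0.088,-0.073,0,0.3,0,-60],[-0.35,0.088,-0.073,0,0.3,0,-60],[-0.35,0.088,-0.073,0,0.3,0,-60],[-0.35,0.088,-0.073,0,0.3,0,-60],[-0.35,0.088,-0.073,0,0.3,0,-60],[-0.35,0.088,-0.073,0,0.3,0,-60],[-0.35,0.088,-0.073,0,0.3,0,-60],[-0.35,0.088,-0.073,0,0.3,0,-60]]

```text
t: 28.25
tcp_pos: [0.5514, -0.3124, 0.1949]
eef_rot: [-179.5, -0.1, 47.2]
ft_force: [-0.4, 0.6, -0.3]
gripper_width: 0.0276
grasp_force: 0.0
```

>>> drive_tool:
  commands:
    - [[-0.35,0,0,0,0,0,-8],[-0.35,0,0,0,0,0,-16],[-0.35,0,0,0,0,0,-24],[-0.35,0,0,0,0,0,-32],[-0.35,0,0,0,0,0,-32],[-0.35,0,0,0,0,0,-32]]

```text
t: 28.85
tcp_pos: [0.5513, -0.3123, 0.1956]
eef_rot: [-179.7, -0.4, 79.0]
ft_force: [0.1, -0.5, 0.8]
gripper_width: 0.0277
grasp_force: 0.0
```

```bash
python3 - <<'E'
from h import *
ax=np.array([.5467,-.3563])
P=lambda a,z,r=.042:(ax[0]+r*np.cos(np.radians(a)),ax[1]+r*np.sin(np.radians(a)),z,a)
print(read_state()["tcp_pos"],read_state()["eef_rot"])
q,d=read_camera("top");p,_=read_camera("side")
cv2.imwrite("pics/n.png",np.vstack([np.hstack([cv2.resize(p[120:220,260:360],(400,400)),cv2.resize(q[170:270,310:410],(400,400))]),np.hstack([cv2.resize(q[145:285,15:215],(285,200)),cv2.resize(q[145:285,215:415],(285,200)),np.zeros((200,230,3),np.uint8)])]))
plan([[P(79.1,.079)]])
E
```

```text
[ 0.55134245 -0.31233932  0.19555626] [-179.65728141   -0.3870345    78.95336375]
call
   [-0.0028, 0.0044, 0.1168, -0.3276, -0.3817, -0.0483]
```

View pics/n.png

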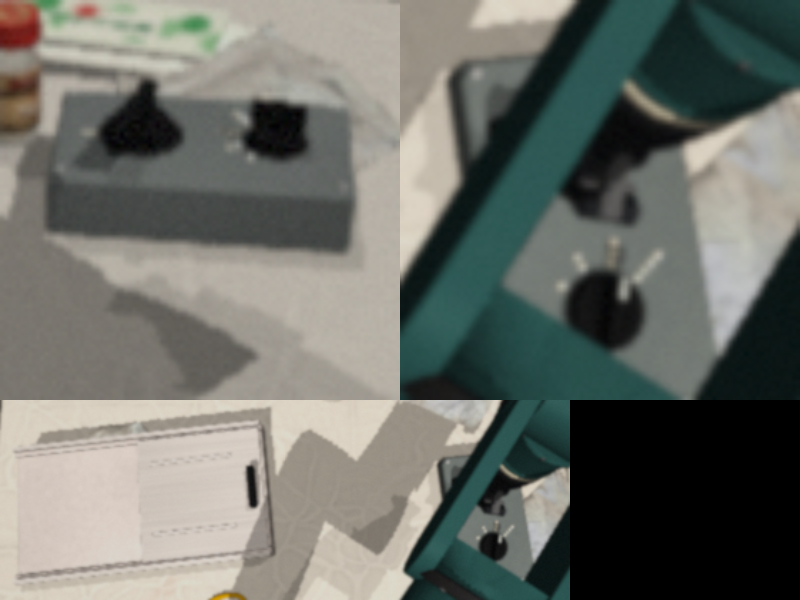

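The cover is shut, with its handle at (251,487). The isolator is still off and the selector's white line is at (625,288). I'll check its angle numerically.

```bash
python3 - <<'E'
from h import *
for f,name in((cv2.imread("pics/top0.png"),"before"),(read_camera("top")[0],"now")):
    r0,c0=232,350;r=f[r0:258,c0:378].copy();g=r.min(2)
    G=cv2.resize(g,None,fx=4,fy=4,interpolation=2);n,l,s,ce=cv2.connectedComponentsWithStats((G>95).astype(np.uint8)*((cv2.resize(r,None,fx=4,fy=4).max(2)>0).astype(np.uint8)))
    for i in range(1,n):
        if 10<s[i,4]<400:
            u,v=(ce[i]+.5)/4-.5;X=ray("top",u+c0,v+r0,.085);d=X[:2]-[.450,-.3642];X5=ray("top",u+c0,v+r0,.052)[:2]-[.45,-.3642]
            print(name,s[i,4],"px",u+c0,v+r0,"r",round(np.hypot(*d)*1e3),"boxang@85",round(np.degrees(np.arctan2(d[1],d[0]))-4.65),"r52",round(np.hypot(*X5)*1e3),"ang@52",round(np.degrees(np.arctan2(X5[1],X5[0]))-4.65))
E
```

```text
before 158 px 353.753164556962 233.8006329113924 r 39 boxang@85 33 r52 36 ang@52 20
before 213 px 362.90903755868544 233.23650234741785 r 31 boxang@85 0 r52 34 ang@52 -16
before 104 px 350.43509615384613 240.80048076923077 r 36 boxang@85 61 r52 29 ang@52 52
before 107 px 360.1039719626168 244.16004672897196 r 13 boxang@85 54 r52 8 ang@52 9
```

```bash
python3 - <<'E'
from h import *
f=read_camera("top")[0];r0,c0=238,355
for th in(80,95,110,125):
    g=cv2.resize(f[r0:254,c0:374].min(2),None,fx=4,fy=4,interpolation=2);n,l,s,ce=cv2.connectedComponentsWithStats((g>th).astype(np.uint8))
    for i in range(1,n):
        u,v=(ce[i]+.5)/4-.5;d=ray("top",u+c0,v+r0,.085)[:2]-[.45,-.3642];print(th,s[i,4],round(u+c0,1),round(v+r0,1),round(np.hypot(*d)*1e3),round(np.degrees(np.arctan2(d[1],d[0]))-4.65))
E
```

```text
80 20 355.2 237.9 30 41
80 1302 370.0 243.5 14 -62
95 10 355.0 237.8 31 41
95 1135 370.2 243.4 14 -62
110 839 370.4 242.9 15 -60
125 149 369.6 238.7 22 -37
125 96 365.6 241.7 12 -14
```

The pointer line sits at about −15° against an expected −17°, so the selector is on the third mark. Now I'll switch the isolator on.

>>> drive_tool:
  commands:
    - [[-0.35,-0.003,0.003,0.04,-0.2,-0.3,0],[-0.35,-0.003,0.003,0.08,-0.2,-0.3,0],[-0.35,-0.003,0.003,0.1,-0.2,-0.3,0],[-0.35,-0.003,0.003,0.117,-0.2,-0.3,0],[-0.35,-0.003,0.003,0.117,-0.2,-0.3,0],[-0.35,-0.003,0.003,0.117,-0.2,-0.3,0]]

```text
t: 29.65
tcp_pos: [0.5534, -0.3149, 0.0792]
eef_rot: [-179.9, -0.1, 79.2]
ft_force: [0.5, 0.1, 0.4]
gripper_width: 0.028
grasp_force: 0.0
```

>>> drive_tool:
  commands:
    - [[-0.35,-0.0003,0.005,0,0,0,7],[-0.35,-0.001,0.01,0,0,0,14],[-0.35,-0.003,0.015,0,0,0,21],[-0.35,-0.005,0.02,0,0,0,28],[-0.35,-0.008,0.024,0,0,0,35],[-0.35,-0.011,0.028,0,0,0,42],[-0.35,-0.014,0.032,0,0,0,49],[-0.35,-0.0185,0.035,0,0,0,56]]

```text
t: 30.45
tcp_pos: [0.5855, -0.3402, 0.0815]
eef_rot: [179.9, -0.1, 22.9]
ft_force: [-0.1, -0.4, -1.1]
gripper_width: 0.0276
grasp_force: 0.0
```

>>> drive_tool:
  commands:
    - [[-0.35,-0.0003,0.005,0,0,0,7],[-0.35,-0.001,0.01,0,0,0,14],[-0.35,-0.0025,0.0145,0,0,0,20],[-0.35,-0.0025,0.0145,0,0,0,20],[-0.35,-0.0025,0.0125,-0.03,0,0,20],[-0.35,-0.0025,0.0125,-0.07,0,0,20],[-0.35,-0.0025,0.0125,-0.12,0,0,20],[-0.35,-0.0025,0.0125,-0.12,0,0,20]]

```text
t: 31.25
tcp_pos: [0.5904, -0.3544, 0.2115]
eef_rot: [179.4, -0.8, 3.4]
ft_force: [0.7, 1.6, 0.4]
gripper_width: 0.0277
grasp_force: 0.0
```

```bash
python3 - <<'E'
from h import *
print(read_state()["tcp_pos"],read_state()["eef_rot"])
plan([[(.42,.0,.28,50)]])
E
```

```text
[ 0.59042706 -0.35436349  0.2114797 ] [179.38401719  -0.80939188   3.36812125]
call
   [-0.1483, -0.363, -0.0745, 0.911, -0.5135, -46.635]
```

>>> drive_tool:
  commands:
    - [[-0.35,-0.148,-0.363,-0.075,0,0,-47],[-0.35,-0.148,-0.363,-0.075,0,0,-47],[-0.35,-0.148,-0.363,-0.075,0,0,-47],[-0.35,-0.148,-0.363,-0.075,0,0,-47],[-0.35,-0.148,-0.363,-0.075,0,0,-47],[-0.35,-0.148,-0.363,-0.075,0,0,-47],[-0.35,-0.148,-0.363,-0.075,0,0,-47],[-0.35,-0.148,-0.363,-0.075,0,0,-47]]

```text
t: 32.05
tcp_pos: [0.4179, 0.0034, 0.2766]
eef_rot: [180.0, -0.2, 50.3]
ft_force: [0.5, 1.0, -0.3]
gripper_width: 0.0279
grasp_force: 0.0
```

>>> drive_tool:
  commands:
    - [[-0.35,0,0,0,0,0,0],[-0.35,0,0,0,0,0,0],[-0.35,0,0,0,0,0,0]]

```text
t: 32.35
tcp_pos: [0.4193, 0.0011, 0.2751]
eef_rot: [-179.9, -0.0, 50.2]
ft_force: [-0.9, 0.3, -0.6]
gripper_width: 0.0281
grasp_force: 0.0
```

```bash
python3 - <<'E'
from h import *
q,d=read_camera("top");p,_=read_camera("side")
cv2.imwrite("pics/z.png",np.vstack([np.hstack([cv2.resize(q[170:280,310:420],(300,300)),cv2.resize(p[120:220,260:360],(300,300))]),np.hstack([cv2.resize(q,(300,225)),cv2.resize(p,(300,225))])]))
E
```

```text
(no output)
```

View pics/z.png

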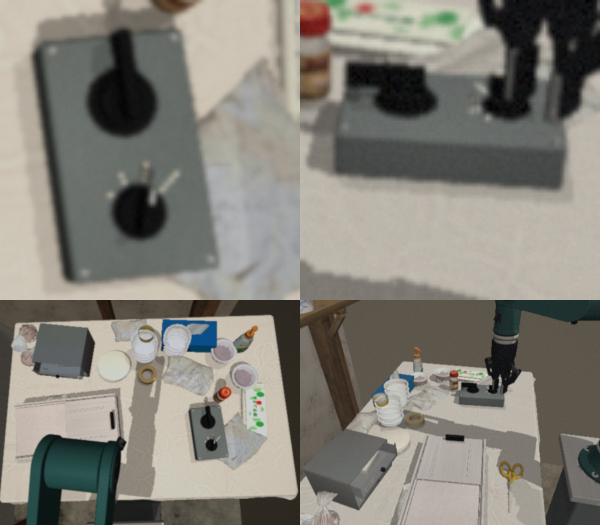

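The isolator at (122,55) points to its tick, so it is on, and the selector line at (150,195) points at the third mark. The cover is shut, and the jar and tape roll haven't moved.

```bash
python3 -c "
from workcell import *
print(sign_off())"
```

```text
the job is handed in; nothing more can be done
None
```

The sanitising cycle is done and handed in: both pens found on the table lie flat and apart in the tray, the cover is shut, the selector is on the third mark and the isolator is back on.

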